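Gauge the token tube on the carousel

ROBOT

A 6-joint arm with a two-finger parallel gripper is mounted at the origin on the work surface. World frame = base frame: x ahead of the robot, y to its left, z up, the work surface at z = 0. Lengths are in m, angles in rad, forces in N, time in s.
With the tool pointing down it reaches from about 0.425 to 0.95 m from the base axis. Payload 3.5 kg.
Tool frame: the origin (TCP) lies on the mounting face of the last link; the fingertips stand 173 mm ahead of it and the grasp point (between the pads) lies 155 mm ahead of it; z points along the fingers, x is the direction in which the jaws open and shut, and the axes are right-handed (so a half turn about z gives the same grasp; the last joint's range is limited). The gripper opens to 85 mm and grips with 20 to 120 N. Pads are 22 mm wide; open, the fingers measure 114 mm over their backs; the gripper's body (76 mm by 85 mm) begins 54 mm behind the grasp point. The pads swing forward as they close: fully open they stand 13 mm farther back than shut.
Start: joints at [1.124, 0.286, 1.577, -0, 1.279, -0.15], TCP at [0.197, 0.645, 0.405] pointing down, gripper open.
Joint ranges: [-2.77, 2.77], [-0.9, 2.22], [0.21, 2.48], [-1.53, 4.67], [0.24, 2.81], [-2.84, 2.84]. Speed limits (rad/s): [2.79, 2.79, 3.14, 3.14, 3.14, 3.14].

INTERFACE

Orientations are given as a unit quaternion [x, y, z, w].
In Python, from plant import get_state, read_camera, sign_off gives the robot as it stands.
- The arm moves only by the shell command python3 -m jog 'ROWS' [FORCE]. ROWS is JSON, a list of rows, each an object of numbers: "grip": the closure, from 0 (fully open) to 1 (shut); "x", "y", "z": the shift along the tool's x, y, z in mm; "rx", "ry", "rz": the turn, a rotation vector about the tool's x, y, z in degrees. A call has 1 to 8 rows; each row shifts and turns the commanded pose from where the row before left it, along the tool's axes as they then stand; what a row does not reach is not made up. A row lasts 1/12 s, in which the tool goes at most 41.7 mm and 7.16 degrees, less where a joint would pass 70% of its speed; a pose out of reach is approached as far as the arm can. A call with a gripper value outside its range is refused whole. The fingers move at their own pace and stop on an object; FORCE is the grip in N (left out, the last holds). Time passes only in rows, so rows that do not move let the fingers close. It gives the time, the measured TCP pose, the force and the opening at its end, in the units of the state.
- get_state(): the state, without advancing time (a new reading comes with each control period).
- read_camera(name): name is "side" or "top"; returns a dict with "frame" (420x560x3 uint8, red, green, blue), "intrinsics" (3x3 intrinsics, pixels), "k1" (the pictures are not rectified: a ray, as slopes to the right and down, at radius r is drawn at 1 + k1 r^2 times it, then the intrinsics apply), "R" (3x3) and "t" (3): a world point X has camera coordinates R X + t. Camera axes: x right, y down, z forward; pixel columns grow to the right and rows downward; lengths in m; the calibration is good to about 2 mm. A picture is of the moment at which its call begins. There is no depth.
- sign_off(): hands the job in, once; it reports no verdict.
The state is a dict: "time": time; "qpos": joint angles; "dq": joint speeds; "joint_efforts": joint torques, N m; "eef_pos": TCP position; "tcp_rot": TCP orientation; "contact_force": force on the tool from outside, world axes, zero at the start; "wrist_torque": the same for the moment, N m; "opening": opening from 0.0 (shut) to 1.0 (fully open).
Only numpy, scipy, OpenCV 4.12 (cv2) and the standard library are available. Lean on these libraries where they do the work, as an engineer would, in place of code of your own. Each camera call takes 0.05 s, during which the arm holds its last target.

TASK

Check how full the token carousel is: take the depth gauge out of its wooden stand and push it gently down the open square tube of the carousel until its tip rests on the hidden token pile, so that the collar, pushed along the rod by the tube's rim, marks the depth. Leave the gauge standing in the tube like that, released, with its collar on the rim, and leave the dice, bell and trays where they are.

Things in the scene. Friction and masses are not known exactly. Their poses are not given: they have to be found in the camera images.
- gauge_grip (a point): Centre of the handle of the depth gauge. The gauge is a steel rod 12 mm in diameter and 170 mm long (about 150 g), upright in its stand at the start; its top 44 mm is a round dark wooden handle of 18 mm diameter. This point is on the axis 148 mm above the tip, 22 mm below the top. z points up the rod. Pinch the handle from above.
- gauge_tip (a point): Centre of the lower end of the gauge rod: flat, 8 mm across, bevelled over 4 mm to the full 12 mm. At the start it stands on the floor of the stand's hole, 27 mm below the stand's top.
- gauge: The whole depth gauge, collar included; origin at the tip, z up the rod towards the handle.
- collar_under (a point): Centre of the underside of the black collar on the gauge rod: a disc of 26 mm diameter, 10 mm thick, at the start 30 mm above the tip. It is a stiff sliding fit: it bears the gauge's weight without slipping, slides up the rod (up to 60 mm) only under about 4 N, and stays where it is left.
- stand: Fixed dark wooden block 60 x 60 x 30 mm with a 13.5 mm hole, 27 mm deep, in the middle of its top; origin at the centre of its underside.
- carousel: Aluminium turntable of 220 mm diameter; origin on its vertical turning axis at the disc's underside, 12 mm above the shelf. Stiff (0.4 N m), at any angle, need not be turned. In the middle a bar knob, 49 mm high. 65 mm out along its x axis is the open square tube; 120 degrees on (counter-clockwise) a square tube closed by a dome, 99 mm high; at 240 degrees a low token cup.
- tube_rim (a point): Centre of the mouth of the open square tube, at its flat rim 115 mm above the shelf; z up. The tube is 36 x 36 mm outside, 95 mm tall, with a vertical round bore of 14.5 mm. Tokens fill the bore's lower part: the firm top of the pile is 40 to 86 mm below the rim, differs each time, is not measured and has to be felt.
- well: The bottom of the open tube, with the token pile standing on it. Its origin is the centre of the bore's floor, 95 mm below the rim, whatever the height of the pile. The tokens are brittle: 5 N or so is plenty to feel them, and they crack at 20 N.
- die_a: Purple die, 18 mm, on the mat; origin at the centre of its underside. Bystander.
- die_b: The other purple die, 18 mm, on the mat; origin at the centre of its underside. Bystander.
- bell: Stainless steel egg-timer shaped bell, 62 mm wide, 77 mm tall; origin at the centre of its underside. Bystander.
- trays: Stack of three hard plastic game trays, 130 x 100 x 66 mm; origin at the centre of the underside. Bystander.
Not all that is in view belongs to the job. What is meant by the gauge is not blue, and is the smaller of those in its own colour. Of the things shaped like the part that bears carousel, the aluminium one is meant.

How it is judged:
At the end, for the whole second after the job is handed in: The gauge stands at rest, released, in the open tube within 0.12 rad of upright, its tip (at least 33 mm below the rim) resting on the token pile with at least 0.2 N, and the collar's underside within 3 mm of the rim (contact force between gauge and well above 0.2 N and z of collar_under in the frame of tube_rim below 0.003 m and z of gauge_tip in the frame of tube_rim below -0.033 m and horizontal distance between gauge_tip and tube_rim below 0.006 m and angle between gauge's own z axis and vertical below 0.12 rad and linear speed of gauge below 0.01 m/s); the robot touches nothing.
It fails at once if the tokens are pressed with more than 20 N (contact force between gauge and well above 20 N).
It fails at once if the gauge is forced against the carousel with more than 25 N (contact force between gauge and carousel above 25 N).
It fails at once if a die, the bell or the trays are moved by more than 15 mm (distance of any of die_a, die_b, bell, trays from where it was at the start of the episode above 0.015 m).
It also fails if it takes over 48 s, if anything falls off the work surface, if the arm or the gripper's body presses on something with over 40 N, if the wrist force passes 120 N, or if a joint passes its speed limit or range.

## Working session

There is one attempt and no reset: what is moved stays moved. The work goes in short steps, Python scripts to look and compute and a shell command to move; the robot and the scene stay as the last step left them, time stands still between calls to the robot, and variables do not carry over. Pictures are saved under pics/ and viewed, and the job is handed in when it is done.

```bash
ls; mkdir -p pics; python3 - <<'E'
from plant import get_state, read_camera
import cv2
s=get_state(); print(s)
for n in ("side","top"):
    c=read_camera(n); cv2.imwrite(f"pics/{n}0.png",c["frame"][:,:,::-1])
    print(n,c["intrinsics"],c["k1"],c["R"],c["t"])
E
```

```text
pics
{'time': 0.0, 'qpos': array([ 1.12401904e+00,  2.87177089e-01,  1.57817894e+00,  1.04302282e-05,
        1.27857823e+00, -1.50009018e-01]), 'dq': array([-2.86953123e-04,  2.56040883e-05, -5.57814809e-04, -2.67688392e-04,
       -1.23058579e-03,  4.34365293e-04]), 'joint_efforts': array([-6.77915941e-04, -4.05988991e+01, -2.92620921e+01, -2.19086483e-04,
        5.75927683e-03, -2.49343270e-05]), 'eef_pos': array([0.19725826, 0.64527165, 0.40333802]), 'tcp_rot': array([ 8.03875735e-01,  5.94796126e-01, -1.03702094e-03,  5.43502499e-04]), 'contact_force': array([-0.59551332,  0.49926372,  0.00240966]), 'wrist_torque': array([-0.00157335, -0.0013619 , -0.00252646]), 'opening': 0.9968678003953466}
side [[535.70860687   0.         267.32334055]
 [  0.         535.70860687 215.33494334]
 [  0.           0.           1.        ]] -0.17060250112147993 [[ 0.80524104 -0.59279393  0.01349873]
 [-0.29190905 -0.41613432 -0.86117439]
 [ 0.51611624  0.68951257 -0.50813035]] [-0.44749343  0.28371968  1.09972011]
top [[524.77928542   0.         295.32167364]
 [  0.         524.77928542 211.44991897]
 [  0.           0.           1.        ]] 0.06079397738492117 [[ 0.02115986 -0.9997751   0.00141457]
 [-0.98815608 -0.021129   -0.15199058]
 [ 0.15198628  0.00181829 -0.98838093]] [0.03362902 0.57029351 1.50382962]
```

View pics/side0.png

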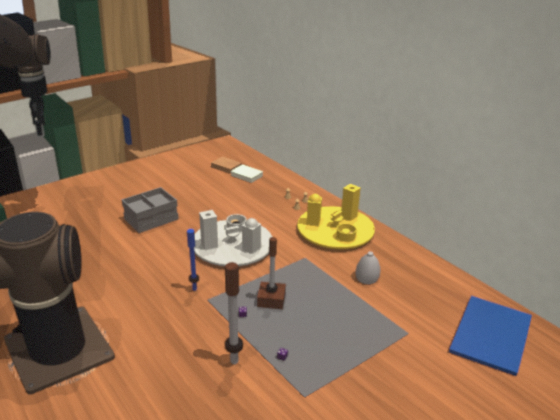

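View pics/top0.png

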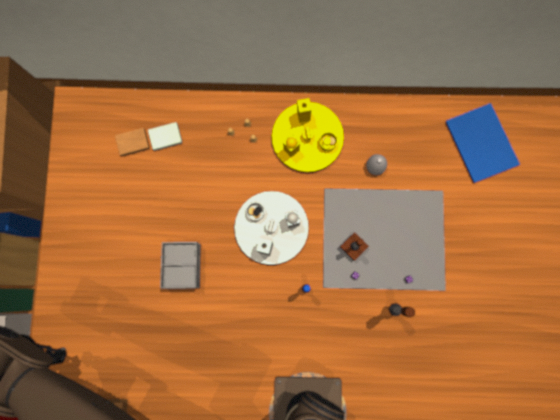

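The gauge in its stand is at side (272,270) / top (353,246), and it is smaller than the free-standing steel one at side (232,300). The aluminium carousel is at top (271,228), with its open tube near top (264,246) and side (208,218). Next I'll zoom in.

```bash
cat > h.py <<'E'
import numpy as np, cv2
from plant import get_state, read_camera
def dist(c): return np.array([c["k1"],0,0,0,0],float)
def ray(c,uv):
    # invert x_d = x(1+k1 r^2), opencv same model
    p=cv2.undistortPoints(np.array([[uv]],float),c["intrinsics"],dist(c),None,None)[0,0]
    R=np.array(c["R"]);t=np.array(c["t"])
    d=R.T@np.array([p[0],p[1],1]); return -R.T@t,d/np.linalg.norm(d)
def plane(c,uv,z):
    o,d=ray(c,uv); return o+d*(z-o[2])/d[2]
def tri(c1,u1,c2,u2):
    o1,d1=ray(c1,u1);o2,d2=ray(c2,u2)
    A=np.stack([d1,-d2],1); s=np.linalg.lstsq(A,o2-o1,rcond=None)[0]
    a=o1+s[0]*d1;b=o2+s[1]*d2
    return (a+b)/2,np.linalg.norm(a-b)
def proj(c,X):
    return cv2.projectPoints(np.array([X],float),cv2.Rodrigues(np.array(c["R"]))[0],np.array(c["t"]),c["intrinsics"],dist(c))[0][0,0]
def crop(c,x0,y0,w,h,k,name):
    f=c["frame"][y0:y0+h,x0:x0+w,::-1]
    cv2.imwrite(name,cv2.resize(f,None,fx=k,fy=k,interpolation=cv2.INTER_CUBIC))
E
python3 - <<'E'
from h import *
s=read_camera("side");t=read_camera("top")
crop(s,180,195,100,75,8,"pics/s1.png");crop(s,240,230,80,80,7,"pics/s2.png")
crop(t,230,185,85,85,7,"pics/t1.png");crop(t,325,220,60,60,9,"pics/t2.png")
E
```

```text
(no output)
```

View pics/s1.png

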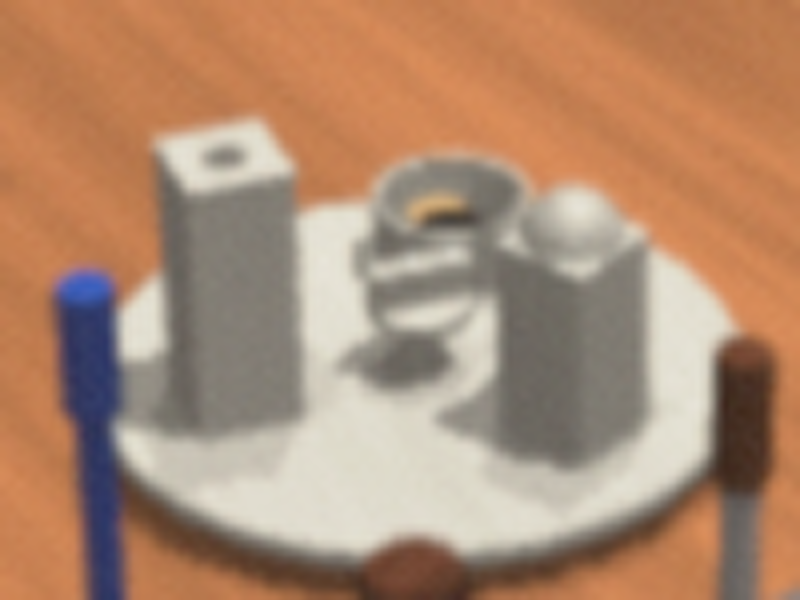

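View pics/s2.png

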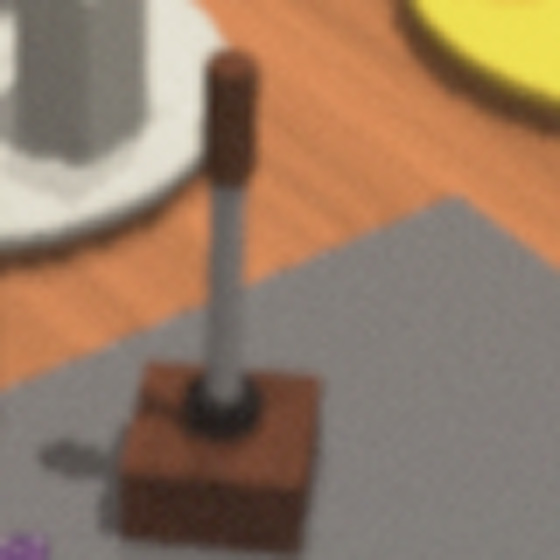

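View pics/t1.png

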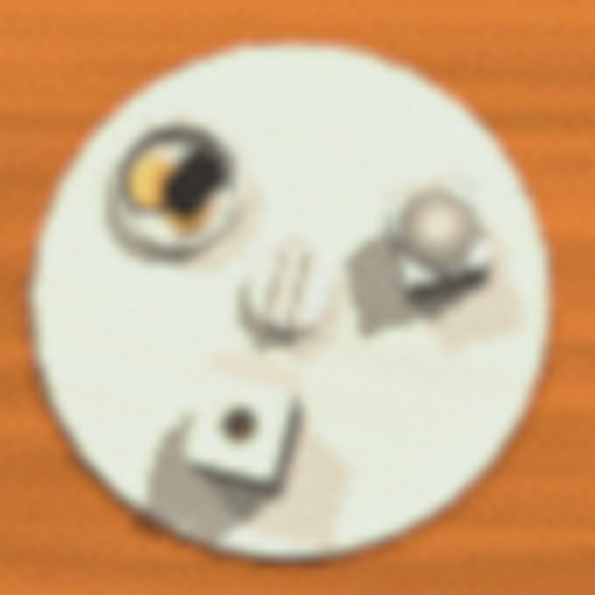

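View pics/t2.png

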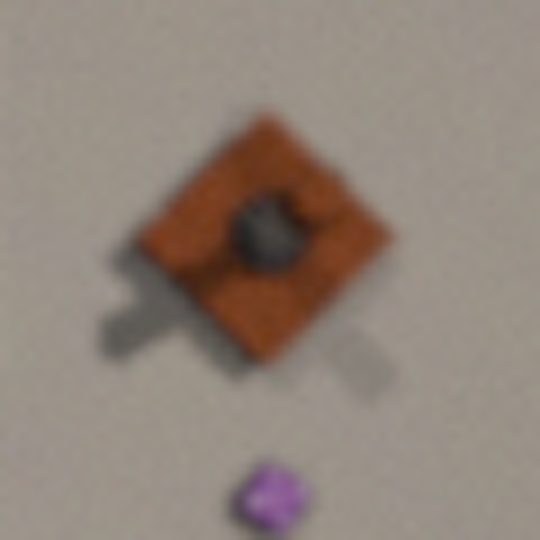

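```bash
python3 - <<'E'
from h import *
s=read_camera("side");t=read_camera("top")
def dark(c,x0,y0,x1,y1,th):
    g=cv2.cvtColor(c["frame"],cv2.COLOR_RGB2GRAY)[y0:y1,x0:x1].astype(float)
    w=np.clip(th-g,0,None);yy,xx=np.mgrid[y0:y1,x0:x1];return np.array([(w*xx).sum(),(w*yy).sum()])/w.sum()
ht=dark(t,261,242,268,249,170);hs=dark(s,203,211,213,218,150)
print("hole px",ht,hs,plane(t,ht,.115),plane(s,hs,.115),tri(t,ht,s,hs))
ct=(354.45,245.4)
print("collar top", plane(t,ct,.043))
ht2=(273.,238.6)
print("handle top side",plane(s,ht2,.173))
# side collar centre, stand corners top view/ side
print("collar side", plane(s,(240+224/7-.43,230+402/7-.43),.043), tri(t,ct,s,(271.57,287.)))
f=lambda X,Y:(325+(X+.5)/9-.5,220+(Y+.5)/9-.5)
P=[plane(t,f(*q),.03) for q in((268,113),(394,237),(264,362),(140,240))]
print("stand top",np.mean(P,0),[np.linalg.norm(P[i]-P[(i+1)%4]) for i in range(4)],P)
f=lambda X,Y:(240+(X+.5)/7-.5,230+(Y+.5)/7-.5)
P=[plane(s,f(*q),.03) for q in((145,365),(322,378),(305,487),(124,477))]
print("stand top side",np.mean(P,0),[np.linalg.norm(P[i]-P[(i+1)%4]) for i in range(4)],P)
for z in(.043,.173):
  X=[plane(t,ct,.043)[0],plane(t,ct,.043)[1],z]; print(proj(t,X),proj(s,X))
print(get_state()["time"])
E
```

```text
hole px [263.64800995 245.19900498] [207.78947368 214.        ] [0.46161319 0.1317014  0.115     ] [0.45988985 0.12941611 0.115     ] (array([0.46156176, 0.13191293, 0.11326488]), np.float64(0.00045733671820110143))
collar top [ 0.47300975 -0.12887935  0.043     ]
handle top side [ 0.47275787 -0.12962097  0.173     ]
collar side [ 0.46945157 -0.13269584  0.043     ] (array([ 0.47291155, -0.12903351,  0.03916877]), np.float64(0.0010388627709597294))
stand top [ 0.47249199 -0.12950049  0.03      ] [np.float64(0.05735289732014509), np.float64(0.05938029037254561), np.float64(0.056218515261593986), np.float64(0.059635321979678406)] [array([ 0.51350859, -0.12986353,  0.03      ]), array([ 0.47365663, -0.17110885,  0.03      ]), array([ 0.43196744, -0.12882373,  0.03      ]), array([ 0.47083529, -0.08820586,  0.03      ])]
stand top side [ 0.47195423 -0.12976846  0.03      ] [np.float64(0.06010000051200635), np.float64(0.058134928963077294), np.float64(0.05894818744815929), np.float64(0.060014751631900294)] [array([ 0.46979317, -0.08790824,  0.03      ]), array([ 0.5142825 , -0.12831504,  0.03      ]), array([ 0.47431386, -0.17053088,  0.03      ]), array([ 0.42942741, -0.13231968,  0.03      ])]
[354.45 245.4 ] [271.81620503 285.60953221]
[359.93386325 241.11827367] [272.88825432 238.41200342]
0.3
```

```bash
python3 - <<'E'
from h import *
s=read_camera("side");t=read_camera("top")
print("big",tri(t,(409,312),s,(232,267)),"blue",tri(t,(306,288),s,(190,231)))
E
python3 -m jog '[{"rz":-6},{"rz":-6},{"rz":-5},{"x":-33,"y":22},{"x":-33,"y":22},{"x":-33,"y":22},{"x":-33,"y":22},{"x":-33,"y":22}]' 30
```

```text
big (array([ 0.29311714, -0.24286549,  0.23937928]), np.float64(0.0013835358893014658)) blue (array([0.34600927, 0.01289521, 0.16493131]), np.float64(0.00010804522623084325))$[0]: bad value
```

```bash
python3 -m jog '[{"x":-33,"y":22},{"x":-33,"y":22},{"x":-33,"y":22},{"x":-33,"y":22},{"x":-33,"y":22},{"x":-33,"y":22},{"x":-33,"y":22},{}]'
```

```text
$[0]: bad value
```

```bash
python3 -m jog '[{"grip":0,"rz":-6},{"grip":0,"rz":-6},{"grip":0,"rz":-5},{"grip":0,"x":-33,"y":22}]' 30; python3 -m jog '[{"grip":0,"x":0,"y":0,"z":0,"rx":0,"ry":0,"rz":-6}]' 30
```

```text
time: 0.48
eef_pos: [0.1974, 0.6455, 0.4046]
tcp_rot: [0.771, 0.637, -0.0, 0.0]
contact_force: [-0.6, 0.3, 0.2]
opening: 1.004$[0]: bad value
```

```bash
python3 -m jog '[{"grip":0,"x":0,"y":0,"z":0,"rx":0,"ry":0,"rz":-6},{"grip":0,"x":0,"y":0,"z":0,"rx":0,"ry":0,"rz":-5},{"grip":0,"x":-33,"y":22,"z":0,"rx":0,"ry":0,"rz":0},{"grip":0,"x":-33,"y":22,"z":0,"rx":0,"ry":0,"rz":0},{"grip":0,"x":-33,"y":22,"z":0,"rx":0,"ry":0,"rz":0},{"grip":0,"x":-33,"y":22,"z":0,"rx":0,"ry":0,"rz":0},{"grip":0,"x":-33,"y":22,"z":0,"rx":0,"ry":0,"rz":0},{"grip":0,"x":-33,"y":22,"z":0,"rx":0,"ry":0,"rz":0}]' 30
```

```text
time: 1.15
eef_pos: [0.3299, 0.4459, 0.4049]
tcp_rot: [0.707, 0.707, 0.0, 0.0]
contact_force: [-0.2, 0.3, 0.4]
opening: 1.001
```

```bash
python3 -m jog '[{"grip":0,"x":-33,"y":22,"z":0,"rx":0,"ry":0,"rz":0},{"grip":0,"x":-33,"y":22,"z":0,"rx":0,"ry":0,"rz":0},{"grip":0,"x":-33,"y":22,"z":0,"rx":0,"ry":0,"rz":0},{"grip":0,"x":-33,"y":22,"z":0,"rx":0,"ry":0,"rz":0},{"grip":0,"x":-33,"y":22,"z":0,"rx":0,"ry":0,"rz":0},{"grip":0,"x":-33,"y":22,"z":0,"rx":0,"ry":0,"rz":0},{"grip":0,"x":-38,"y":1,"z":0,"rx":0,"ry":0,"rz":0},{"grip":0,"x":-38,"y":1,"z":0,"rx":0,"ry":0,"rz":0}]'
```

```text
time: 1.82
eef_pos: [0.464, 0.1716, 0.405]
tcp_rot: [0.707, 0.707, 0.0, 0.0]
contact_force: [-0.2, -0.5, 0.1]
opening: 1.0
```

Need dy ≈ -301 mm, dx ≈ +8 mm.

```bash
python3 -m jog '[{"grip":0,"x":-38,"y":1,"z":0,"rx":0,"ry":0,"rz":0},{"grip":0,"x":-38,"y":1,"z":0,"rx":0,"ry":0,"rz":0},{"grip":0,"x":-38,"y":1,"z":0,"rx":0,"ry":0,"rz":0},{"grip":0,"x":-38,"y":1,"z":0,"rx":0,"ry":0,"rz":0},{"grip":0,"x":-38,"y":1,"z":0,"rx":0,"ry":0,"rz":0},{"grip":0,"x":-38,"y":1,"z":0,"rx":0,"ry":0,"rz":0},{"grip":0,"x":-38,"y":1,"z":0,"rx":0,"ry":0,"rz":0},{"grip":0,"x":-35,"y":1.5,"z":0,"rx":0,"ry":0,"rz":0}]'; python3 -m jog '[{"grip":0,"x":0,"y":0,"z":0,"rx":0,"ry":0,"rz":0}]'; python3 - <<'E'
from h import *
s=read_camera("side");t=read_camera("top")
crop(s,180,80,160,240,2.4,"pics/s3.png")
print(get_state()["eef_pos"])
E
```

```text
time: 2.48
eef_pos: [0.4713, -0.1296, 0.4052]
tcp_rot: [0.707, 0.707, 0.0, 0.001]
contact_force: [0.3, -0.1, 0.9]
opening: 0.996
time: 2.57
eef_pos: [0.4717, -0.1323, 0.4053]
tcp_rot: [0.709, 0.705, -0.001, 0.001]
contact_force: [-0.1, 0.5, -0.2]
opening: 0.998
[ 0.47167017 -0.12866009  0.40479201]
```

View pics/s3.png

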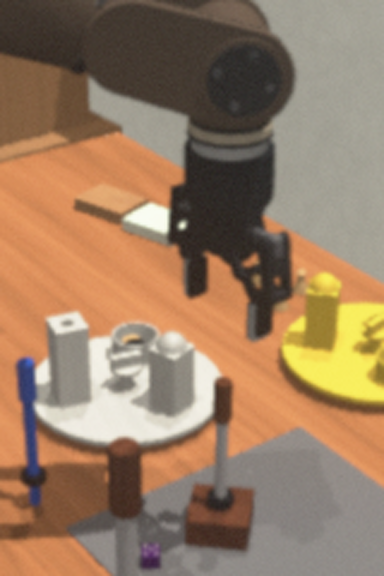

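The open gripper is centred above the gauge handle at crop (222,385). Descending.

```bash
python3 -m jog '[{"grip":0,"x":0,"y":1,"z":20,"rx":0,"ry":0,"rz":0},{"grip":0,"x":0,"y":0,"z":25,"rx":0,"ry":0,"rz":0},{"grip":0,"x":0,"y":0,"z":25,"rx":0,"ry":0,"rz":0},{"grip":0,"x":0,"y":0,"z":20,"rx":0,"ry":0,"rz":0},{"grip":0,"x":0,"y":0,"z":9,"rx":0,"ry":0,"rz":0},{"grip":0,"x":0,"y":0,"z":0,"rx":0,"ry":0,"rz":0},{"grip":0,"x":0,"y":0,"z":0,"rx":0,"ry":0,"rz":0}]'; python3 - <<'E'
from h import *
s=read_camera("side");t=read_camera("top")
crop(s,210,150,130,160,4,"pics/s4.png")
print(get_state()["eef_pos"],get_state()["contact_force"])
E
```

```text
time: 3.25
eef_pos: [0.4731, -0.1267, 0.3061]
tcp_rot: [0.707, 0.708, 0.0, -0.0]
contact_force: [0.3, 0.3, -0.5]
opening: 1.001
[ 0.47349022 -0.12733708  0.30752202] [ 0.09745478 -0.18938986  0.90739564]
```

View pics/s4.png

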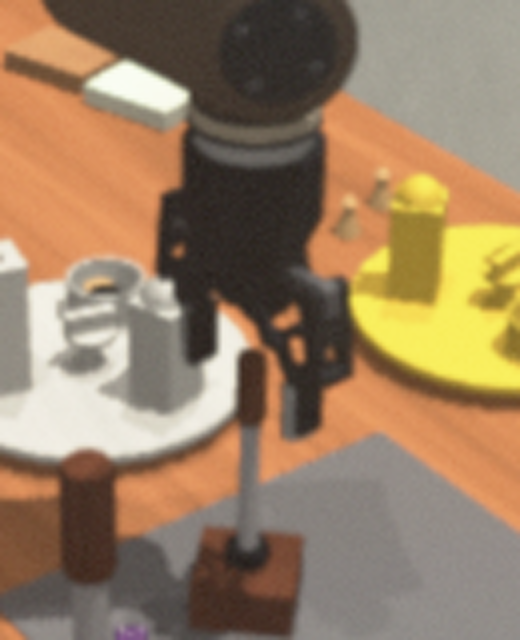

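The handle (crop (250,385)) stands between the jaws. Closing now.

```bash
python3 -m jog '[{"grip":0.6,"x":-1,"y":0,"z":0,"rx":0,"ry":0,"rz":0},{"grip":0.7,"x":0,"y":0,"z":0,"rx":0,"ry":0,"rz":0},{"grip":0.8,"x":0,"y":0,"z":0,"rx":0,"ry":0,"rz":0},{"grip":1,"x":0,"y":0,"z":0,"rx":0,"ry":0,"rz":0},{"grip":1,"x":0,"y":0,"z":0,"rx":0,"ry":0,"rz":0},{"grip":1,"x":0,"y":0,"z":0,"rx":0,"ry":0,"rz":0},{"grip":1,"x":0,"y":0,"z":0,"rx":0,"ry":0,"rz":0}]' 40;python3 -m jog '[{"grip":1,"x":0,"y":0,"z":0,"rx":0,"ry":0,"rz":0},{"grip":1,"x":0,"y":0,"z":0,"rx":0,"ry":0,"rz":0}]'
```

```text
time: 3.93
eef_pos: [0.4729, -0.1287, 0.306]
tcp_rot: [0.707, 0.707, -0.0, 0.0]
contact_force: [-0.6, -1.4, 0.5]
opening: 0.196
time: 4.1
eef_pos: [0.4729, -0.1287, 0.306]
tcp_rot: [0.707, 0.707, -0.0, 0.0]
contact_force: [-0.5, -0.6, 1.2]
opening: 0.198
```

```bash
python3 -m jog '[{"grip":1,"x":0,"y":0,"z":-8,"rx":0,"ry":0,"rz":0},{"grip":1,"x":0,"y":0,"z":-12,"rx":0,"ry":0,"rz":0},{"grip":1,"x":0,"y":0,"z":-20,"rx":0,"ry":0,"rz":0},{"grip":1,"x":0,"y":0,"z":-25,"rx":0,"ry":0,"rz":0},{"grip":1,"x":0,"y":0,"z":-25,"rx":0,"ry":0,"rz":0},{"grip":1,"x":0,"y":0,"z":-25,"rx":0,"ry":0,"rz":0},{"grip":1,"x":0,"y":0,"z":-25,"rx":0,"ry":0,"rz":0},{"grip":1,"x":0,"y":0,"z":-15,"rx":0,"ry":0,"rz":0}]';python3 -m jog '[{"grip":1,"x":10,"y":0,"z":0,"rx":0,"ry":0,"rz":0},{"grip":1,"x":25,"y":-1,"z":0,"rx":0,"ry":0,"rz":0},{"grip":1,"x":30,"y":-2,"z":0,"rx":0,"ry":0,"rz":0},{"grip":1,"x":30,"y":-2,"z":0,"rx":0,"ry":0,"rz":0},{"grip":1,"x":30,"y":-2,"z":0,"rx":0,"ry":0,"rz":0},{"grip":1,"x":30,"y":-2,"z":0,"rx":0,"ry":0,"rz":0},{"grip":1,"x":30,"y":-2,"z":0,"rx":0,"ry":0,"rz":0},{"grip":1,"x":30,"y":0,"z":0,"rx":0,"ry":0,"rz":0}]'
```

```text
time: 4.77
eef_pos: [0.4726, -0.1282, 0.4646]
tcp_rot: [0.707, 0.707, 0.001, 0.001]
contact_force: [-0.2, -0.4, -1.7]
opening: 0.198
time: 5.43
eef_pos: [0.4605, 0.0886, 0.4593]
tcp_rot: [0.707, 0.707, -0.001, -0.002]
contact_force: [0.3, -0.6, -2.1]
opening: 0.201
```

```bash
python3 -m jog '[{"grip":1,"x":25,"y":-1,"z":0,"rx":0,"ry":0,"rz":0},{"grip":1,"x":15,"y":0,"z":0,"rx":0,"ry":0,"rz":0},{"grip":1,"x":5,"y":0,"z":0,"rx":0,"ry":0,"rz":0},{"grip":1,"x":0,"y":0,"z":0,"rx":0,"ry":0,"rz":0},{"grip":1,"x":0,"y":0,"z":0,"rx":0,"ry":0,"rz":0},{"grip":1,"x":0,"y":0,"z":0,"rx":0,"ry":0,"rz":0},{"grip":1,"x":0,"y":0,"z":0,"rx":0,"ry":0,"rz":0}]';python3 - <<'E'
from h import *
s=read_camera("side");t=read_camera("top")
crop(s,150,120,130,150,4,"pics/s5.png")
crop(t,220,170,100,100,6,"pics/t5.png")
print(get_state()["eef_pos"],get_state()["contact_force"])
E
```

```text
time: 6.02
eef_pos: [0.4609, 0.1306, 0.4605]
tcp_rot: [0.708, 0.707, -0.0, -0.0]
contact_force: [0.1, -1.4, -2.6]
opening: 0.199
[0.46095094 0.13067541 0.4606794 ] [ 0.47397652 -0.18628059 -1.6355786 ]
```

View pics/s5.png

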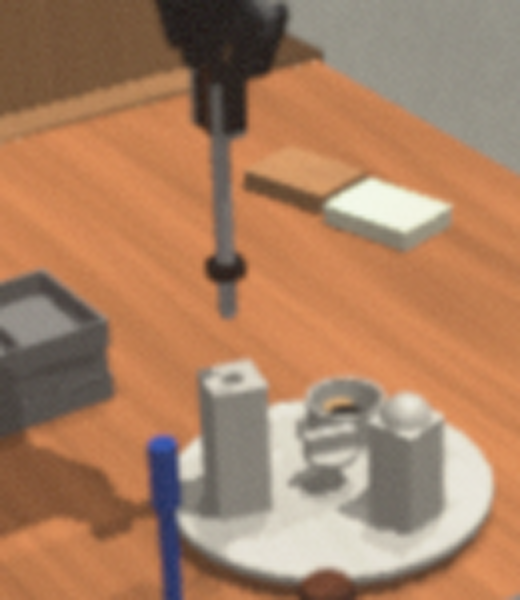

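View pics/t5.png

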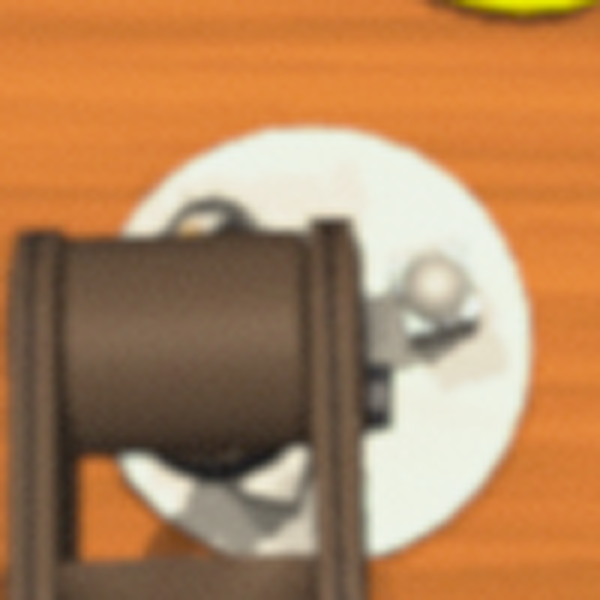

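```bash
python3 - <<'E'
from h import *
s=read_camera("side")
f=s["frame"].astype(float)
hs=np.array([207.79,214.0]); H=plane(s,hs,.115)
hsv=cv2.cvtColor(s["frame"],cv2.COLOR_RGB2HSV)
# rod centre by low saturation along rows
pts=[]
for r in list(range(146,183))+list(range(190,198)):
    x=np.arange(198,214); w=np.clip(110-hsv[r,198:214,1].astype(float),0,None)
    if w.sum()>0: pts.append((r,(w*x).sum()/w.sum(),w.sum()))
for r,c,w in pts[::4]: print(r,round(c,2),int(w))
for z in(.115,.155,.16,.2,.25,.27):
    print(z,proj(s,[H[0],H[1],z]),proj(s,[.461,.1312,z]))
E
```

```text
146 204.55 528
150 204.97 438
154 205.21 354
158 204.55 260
162 204.76 262
166 205.15 297
170 205.35 275
174 205.52 267
178 205.61 284
182 205.9 294
193 206.37 249
197 206.53 236
0.115 [207.79 214.  ] [207.80399705 213.58554857]
0.155 [207.11726524 200.3174654 ] [207.13277361 199.91522703]
0.16 [207.03273228 198.57870068] [207.04843331 198.1780721 ]
0.2 [206.35328599 184.43773949] [206.37055794 184.0506798 ]
0.25 [205.4971401  166.17607694] [205.51644843 165.80777576]
0.27 [205.15300897 158.68654123] [205.17315376 158.32632797]
```

The rod sits about 0.45 px (≈1 mm) left of the hole line and shows no lateral tilt. I'll shift +0.8 mm in world x and lower to just above the rim.

```bash
python3 -m jog '[{"grip":1,"x":0,"y":0.8,"z":5,"rx":0,"ry":0,"rz":0},{"grip":1,"x":0,"y":0,"z":10,"rx":0,"ry":0,"rz":0},{"grip":1,"x":0,"y":0,"z":10,"rx":0,"ry":0,"rz":0},{"grip":1,"x":0,"y":0,"z":8,"rx":0,"ry":0,"rz":0},{"grip":1,"x":0,"y":0,"z":5,"rx":0,"ry":0,"rz":0},{"grip":1,"x":0,"y":0,"z":0,"rx":0,"ry":0,"rz":0},{"grip":1,"x":0,"y":0,"z":0,"rx":0,"ry":0,"rz":0},{"grip":1,"x":0,"y":0,"z":0,"rx":0,"ry":0,"rz":0}]';python3 - <<'E'
from h import *
s=read_camera("side")
crop(s,185,165,50,65,9,"pics/s6.png")
print(get_state()["eef_pos"],get_state()["contact_force"])
E
```

```text
time: 6.83
eef_pos: [0.4618, 0.1315, 0.4231]
tcp_rot: [0.707, 0.707, 0.0, 0.0]
contact_force: [0.9, 0.2, -2.2]
opening: 0.198
[0.46179988 0.13149307 0.4233254 ] [ 1.09421372 -0.40609333 -3.43703954]
```

View pics/s6.png

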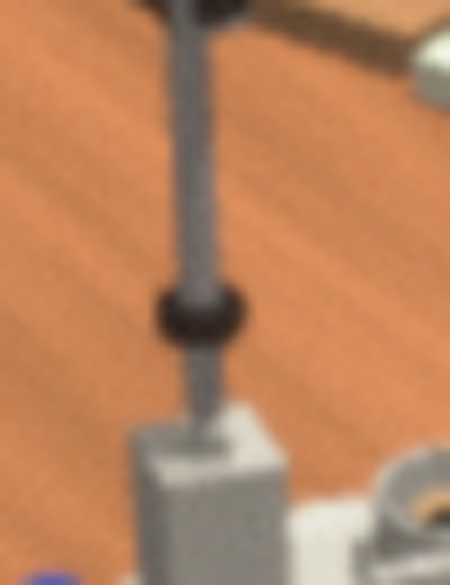

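The tip at crop (205,430) is right over the hole (centre about (207,441)). Lowering gently.

```bash
python3 -m jog '[{"grip":1,"x":0,"y":0,"z":2,"rx":0,"ry":0,"rz":0},{"grip":1,"x":0,"y":0,"z":2,"rx":0,"ry":0,"rz":0},{"grip":1,"x":0,"y":0,"z":1,"rx":0,"ry":0,"rz":0},{"grip":1,"x":0,"y":0,"z":1,"rx":0,"ry":0,"rz":0},{"grip":1,"x":0,"y":0,"z":0,"rx":0,"ry":0,"rz":0}]';python3 -m jog '[{"grip":1,"x":0,"y":0,"z":1,"rx":0,"ry":0,"rz":0},{"grip":1,"x":0,"y":0,"z":1,"rx":0,"ry":0,"rz":0},{"grip":1,"x":0,"y":0,"z":0,"rx":0,"ry":0,"rz":0}]'
```

```text
time: 7.3
eef_pos: [0.4616, 0.1315, 0.4164]
tcp_rot: [0.707, 0.707, -0.0, -0.0]
contact_force: [-0.3, -0.1, -2.2]
opening: 0.201
time: 7.55
eef_pos: [0.4616, 0.1315, 0.4145]
tcp_rot: [0.707, 0.707, -0.0, -0.0]
contact_force: [0.3, -0.3, -3.2]
opening: 0.196
```

```bash
python3 -m jog '[{"grip":1,"x":0,"y":0,"z":1.5,"rx":0,"ry":0,"rz":0},{"grip":1,"x":0,"y":0,"z":1.5,"rx":0,"ry":0,"rz":0},{"grip":1,"x":0,"y":0,"z":0,"rx":0,"ry":0,"rz":0}]';python3 -m jog '[{"grip":1,"x":0,"y":0,"z":1.5,"rx":0,"ry":0,"rz":0},{"grip":1,"x":0,"y":0,"z":1.5,"rx":0,"ry":0,"rz":0},{"grip":1,"x":0,"y":0,"z":0,"rx":0,"ry":0,"rz":0}]'; python3 - <<'E'
from h import *
s=read_camera("side")
crop(s,185,165,50,65,9,"pics/s7.png")
E
```

```text
time: 7.8
eef_pos: [0.4615, 0.1314, 0.4113]
tcp_rot: [0.707, 0.707, -0.0, -0.0]
contact_force: [-1.0, 0.3, -2.7]
opening: 0.197
time: 8.05
eef_pos: [0.4616, 0.1314, 0.4083]
tcp_rot: [0.707, 0.707, -0.0, -0.0]
contact_force: [0.1, 0.3, -4.0]
opening: 0.19
```

View pics/s7.png

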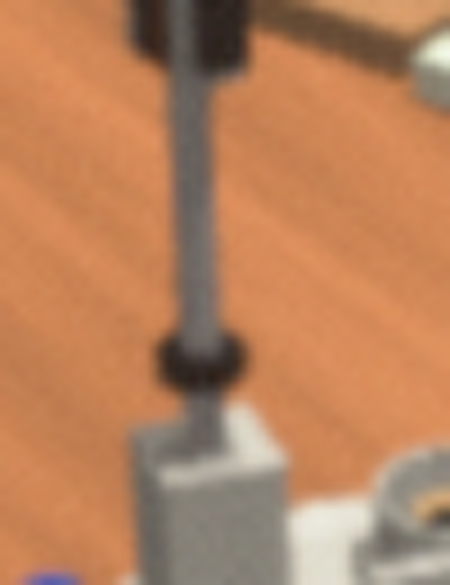

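The rod enters the hole at crop (208,445), with no upward force. Continuing towards collar contact.

```bash
python3 -m jog '[{"grip":1,"x":0,"y":0,"z":2,"rx":0,"ry":0,"rz":0},{"grip":1,"x":0,"y":0,"z":2,"rx":0,"ry":0,"rz":0},{"grip":1,"x":0,"y":0,"z":2,"rx":0,"ry":0,"rz":0},{"grip":1,"x":0,"y":0,"z":2,"rx":0,"ry":0,"rz":0},{"grip":1,"x":0,"y":0,"z":0,"rx":0,"ry":0,"rz":0}]';python3 -m jog '[{"grip":1,"x":0,"y":0,"z":2,"rx":0,"ry":0,"rz":0},{"grip":1,"x":0,"y":0,"z":2,"rx":0,"ry":0,"rz":0},{"grip":1,"x":0,"y":0,"z":2,"rx":0,"ry":0,"rz":0},{"grip":1,"x":0,"y":0,"z":1,"rx":0,"ry":0,"rz":0},{"grip":1,"x":0,"y":0,"z":0,"rx":0,"ry":0,"rz":0}]'
```

```text
time: 8.52
eef_pos: [0.4615, 0.1315, 0.4]
tcp_rot: [0.707, 0.707, -0.0, -0.0]
contact_force: [-1.2, -1.1, -2.0]
opening: 0.196
time: 8.93
eef_pos: [0.4615, 0.1314, 0.3933]
tcp_rot: [0.707, 0.707, -0.0, -0.0]
contact_force: [-0.2, -0.5, -2.5]
opening: 0.199
```

```bash
for i in 1; do python3 -m jog '[{"grip":1,"x":0,"y":0,"z":1.5,"rx":0,"ry":0,"rz":0},{"grip":1,"x":0,"y":0,"z":1.5,"rx":0,"ry":0,"rz":0}]'; done; python3 -m jog '[{"grip":1,"x":0,"y":0,"z":1,"rx":0,"ry":0,"rz":0},{"grip":1,"x":0,"y":0,"z":0,"rx":0,"ry":0,"rz":0}]'; python3 -m jog '[{"grip":1,"x":0,"y":0,"z":1,"rx":0,"ry":0,"rz":0},{"grip":1,"x":0,"y":0,"z":0,"rx":0,"ry":0,"rz":0}]';  python3 -m jog '[{"grip":1,"x":0,"y":0,"z":1,"rx":0,"ry":0,"rz":0},{"grip":1,"x":0,"y":0,"z":0,"rx":0,"ry":0,"rz":0}]'
```

```text
time: 9.1
eef_pos: [0.4617, 0.1315, 0.3908]
tcp_rot: [0.707, 0.707, 0.0, 0.0]
contact_force: [-0.6, 0.4, -1.8]
opening: 0.198
time: 9.27
eef_pos: [0.4616, 0.1315, 0.3894]
tcp_rot: [0.707, 0.707, -0.0, -0.0]
contact_force: [0.8, -0.6, -2.3]
opening: 0.199
time: 9.43
eef_pos: [0.4616, 0.1315, 0.3886]
tcp_rot: [0.707, 0.707, -0.0, -0.0]
contact_force: [-0.4, 0.5, -2.1]
opening: 0.199
time: 9.6
eef_pos: [0.4616, 0.1315, 0.3876]
tcp_rot: [0.707, 0.707, -0.0, -0.0]
contact_force: [0.1, 0.5, -2.3]
opening: 0.201
```

```bash
python3 -m jog '[{"grip":1,"x":0,"y":0,"z":1,"rx":0,"ry":0,"rz":0},{"grip":1,"x":0,"y":0,"z":0,"rx":0,"ry":0,"rz":0}]'; python3 -m jog '[{"grip":1,"x":0,"y":0,"z":1,"rx":0,"ry":0,"rz":0},{"grip":1,"x":0,"y":0,"z":0,"rx":0,"ry":0,"rz":0}]';  python3 -m jog '[{"grip":1,"x":0,"y":0,"z":1,"rx":0,"ry":0,"rz":0},{"grip":1,"x":0,"y":0,"z":0,"rx":0,"ry":0,"rz":0}]'; python3 - <<'E'
from h import *
s=read_camera("side")
crop(s,185,165,50,65,9,"pics/s8.png")
E
```

```text
time: 9.77
eef_pos: [0.4616, 0.1315, 0.3865]
tcp_rot: [0.707, 0.707, -0.0, -0.0]
contact_force: [0.5, -0.8, -2.3]
opening: 0.202
time: 9.93
eef_pos: [0.4616, 0.1315, 0.3855]
tcp_rot: [0.707, 0.707, -0.0, -0.0]
contact_force: [0.3, -0.8, -2.5]
opening: 0.197
time: 10.1
eef_pos: [0.4617, 0.1315, 0.3849]
tcp_rot: [0.707, 0.707, 0.0, 0.0]
contact_force: [0.0, 0.0, -2.0]
opening: 0.2
```

View pics/s8.png

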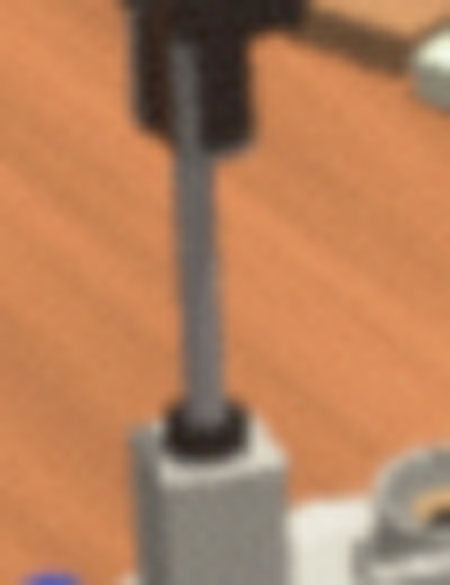

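The collar (crop (205,430)) is about at the rim. Continuing in 1 mm steps.

```bash
python3 -m jog '[{"grip":1,"x":0,"y":0,"z":1,"rx":0,"ry":0,"rz":0},{"grip":1,"x":0,"y":0,"z":0,"rx":0,"ry":0,"rz":0}]'; python3 -m jog '[{"grip":1,"x":0,"y":0,"z":1,"rx":0,"ry":0,"rz":0},{"grip":1,"x":0,"y":0,"z":0,"rx":0,"ry":0,"rz":0}]';  python3 -m jog '[{"grip":1,"x":0,"y":0,"z":1,"rx":0,"ry":0,"rz":0},{"grip":1,"x":0,"y":0,"z":0,"rx":0,"ry":0,"rz":0}]'
```

```text
time: 10.32
eef_pos: [0.4618, 0.1315, 0.3844]
tcp_rot: [0.707, 0.707, 0.0, 0.0]
contact_force: [-1.0, 0.1, 1.4]
opening: 0.199
time: 10.48
eef_pos: [0.4618, 0.1315, 0.3831]
tcp_rot: [0.707, 0.707, 0.0, 0.0]
contact_force: [0.2, 0.4, 3.0]
opening: 0.199
time: 10.65
eef_pos: [0.4617, 0.1314, 0.3819]
tcp_rot: [0.707, 0.707, 0.0, 0.0]
contact_force: [0.2, 0.9, 1.9]
opening: 0.2
```

```bash
python3 -m jog '[{"grip":1,"x":0,"y":0,"z":1,"rx":0,"ry":0,"rz":0},{"grip":1,"x":0,"y":0,"z":1,"rx":0,"ry":0,"rz":0},{"grip":1,"x":0,"y":0,"z":1,"rx":0,"ry":0,"rz":0},{"grip":1,"x":0,"y":0,"z":1,"rx":0,"ry":0,"rz":0},{"grip":1,"x":0,"y":0,"z":0,"rx":0,"ry":0,"rz":0}]'; python3 -m jog '[{"grip":1,"x":0,"y":0,"z":0.7,"rx":0,"ry":0,"rz":0},{"grip":1,"x":0,"y":0,"z":0.7,"rx":0,"ry":0,"rz":0}]'
```

```text
time: 11.07
eef_pos: [0.4616, 0.1314, 0.3774]
tcp_rot: [0.707, 0.707, 0.0, 0.0]
contact_force: [0.3, 0.6, 1.0]
opening: 0.202
time: 11.23
eef_pos: [0.4617, 0.1315, 0.3764]
tcp_rot: [0.707, 0.707, 0.0, 0.0]
contact_force: [1.1, 0.1, 1.6]
opening: 0.201
```

```bash
python3 -m jog '[{"grip":1,"x":0,"y":0,"z":0.7,"rx":0,"ry":0,"rz":0},{"grip":1,"x":0,"y":0,"z":0.7,"rx":0,"ry":0,"rz":0}]'
```

```text
time: 11.4
eef_pos: [0.4617, 0.1315, 0.3749]
tcp_rot: [0.707, 0.707, 0.0, 0.0]
contact_force: [-0.2, -0.2, 3.0]
opening: 0.196
```

```bash
python3 -m jog '[{"grip":1,"x":0,"y":0,"z":0.7,"rx":0,"ry":0,"rz":0},{"grip":1,"x":0,"y":0,"z":0.5,"rx":0,"ry":0,"rz":0}]'
```

```text
time: 11.57
eef_pos: [0.4617, 0.1315, 0.3737]
tcp_rot: [0.707, 0.707, 0.0, 0.0]
contact_force: [0.3, 0.4, 2.8]
opening: 0.196
```

```bash
python3 -m jog '[{"grip":1,"x":0,"y":0,"z":0.7,"rx":0,"ry":0,"rz":0},{"grip":1,"x":0,"y":0,"z":0.3,"rx":0,"ry":0,"rz":0}]'
```

```text
time: 11.73
eef_pos: [0.4616, 0.1314, 0.3727]
tcp_rot: [0.707, 0.707, 0.0, 0.0]
contact_force: [1.2, 0.2, 1.3]
opening: 0.198
```

```bash
python3 -m jog '[{"grip":1,"x":0,"y":0,"z":0.8,"rx":0,"ry":0,"rz":0},{"grip":1,"x":0,"y":0,"z":0.7,"rx":0,"ry":0,"rz":0}]'
```

```text
time: 11.9
eef_pos: [0.4617, 0.1315, 0.3712]
tcp_rot: [0.707, 0.707, 0.0, 0.0]
contact_force: [0.3, -0.3, 1.8]
opening: 0.194
```

```bash
python3 -m jog '[{"grip":1,"x":0,"y":0,"z":0.8,"rx":0,"ry":0,"rz":0},{"grip":1,"x":0,"y":0,"z":0.7,"rx":0,"ry":0,"rz":0}]'
```

```text
time: 12.07
eef_pos: [0.4616, 0.1315, 0.3696]
tcp_rot: [0.707, 0.707, 0.0, 0.0]
contact_force: [1.3, 0.2, 1.3]
opening: 0.2
```

```bash
python3 -m jog '[{"grip":1,"x":0,"y":0,"z":0.8,"rx":0,"ry":0,"rz":0},{"grip":1,"x":0,"y":0,"z":0.7,"rx":0,"ry":0,"rz":0}]'
```

```text
time: 12.23
eef_pos: [0.4617, 0.1315, 0.3682]
tcp_rot: [0.707, 0.707, 0.0, 0.0]
contact_force: [0.3, -0.3, 2.2]
opening: 0.198
```

```bash
python3 -m jog '[{"grip":1,"x":0,"y":0,"z":0.8,"rx":0,"ry":0,"rz":0},{"grip":1,"x":0,"y":0,"z":0.7,"rx":0,"ry":0,"rz":0}]'
```

```text
time: 12.4
eef_pos: [0.4616, 0.1315, 0.3666]
tcp_rot: [0.707, 0.707, 0.0, 0.0]
contact_force: [1.4, 0.1, 1.7]
opening: 0.2
```

```bash
python3 -m jog '[{"grip":1,"x":0,"y":0,"z":0.8,"rx":0,"ry":0,"rz":0},{"grip":1,"x":0,"y":0,"z":0.7,"rx":0,"ry":0,"rz":0}]'
```

```text
time: 12.57
eef_pos: [0.4616, 0.1315, 0.3651]
tcp_rot: [0.707, 0.707, 0.0, 0.0]
contact_force: [0.7, -0.9, 2.9]
opening: 0.199
```

```bash
python3 -m jog '[{"grip":1,"x":0,"y":0,"z":0.8,"rx":0,"ry":0,"rz":0},{"grip":1,"x":0,"y":0,"z":0.7,"rx":0,"ry":0,"rz":0}]'
```

```text
time: 12.73
eef_pos: [0.4616, 0.1315, 0.3637]
tcp_rot: [0.707, 0.707, 0.0, 0.0]
contact_force: [0.9, 0.1, 1.5]
opening: 0.198
```

```bash
python3 -m jog '[{"grip":1,"x":0,"y":0,"z":0.8,"rx":0,"ry":0,"rz":0},{"grip":1,"x":0,"y":0,"z":0.7,"rx":0,"ry":0,"rz":0}]'
```

```text
time: 12.9
eef_pos: [0.4616, 0.1315, 0.3622]
tcp_rot: [0.707, 0.707, 0.0, 0.0]
contact_force: [0.3, -1.6, 1.5]
opening: 0.198
```

```bash
python3 -m jog '[{"grip":1,"x":0,"y":0,"z":0.8,"rx":0,"ry":0,"rz":0},{"grip":1,"x":0,"y":0,"z":0.7,"rx":0,"ry":0,"rz":0}]'
```

```text
time: 13.07
eef_pos: [0.4616, 0.1315, 0.3606]
tcp_rot: [0.707, 0.707, 0.0, 0.0]
contact_force: [0.6, -0.6, 1.5]
opening: 0.2
```

```bash
python3 -m jog '[{"grip":1,"x":0,"y":0,"z":0.8,"rx":0,"ry":0,"rz":0},{"grip":1,"x":0,"y":0,"z":0.7,"rx":0,"ry":0,"rz":0}]'
```

```text
time: 13.23
eef_pos: [0.4616, 0.1315, 0.3592]
tcp_rot: [0.707, 0.707, 0.0, 0.0]
contact_force: [0.7, 0.3, 1.7]
opening: 0.195
```

```bash
python3 -m jog '[{"grip":1,"x":0,"y":0,"z":0.8,"rx":0,"ry":0,"rz":0},{"grip":1,"x":0,"y":0,"z":0.7,"rx":0,"ry":0,"rz":0}]'
```

```text
time: 13.4
eef_pos: [0.4616, 0.1314, 0.3576]
tcp_rot: [0.707, 0.707, -0.0, 0.0]
contact_force: [1.2, -0.2, 2.1]
opening: 0.195
```

```bash
python3 -m jog '[{"grip":1,"x":0,"y":0,"z":0.8,"rx":0,"ry":0,"rz":0},{"grip":1,"x":0,"y":0,"z":0.7,"rx":0,"ry":0,"rz":0}]'
```

```text
time: 13.57
eef_pos: [0.4616, 0.1315, 0.3562]
tcp_rot: [0.707, 0.707, -0.0, 0.0]
contact_force: [1.4, -0.9, 2.5]
opening: 0.197
```

```bash
python3 -m jog '[{"grip":1,"x":0,"y":0,"z":0.8,"rx":0,"ry":0,"rz":0},{"grip":1,"x":0,"y":0,"z":0.7,"rx":0,"ry":0,"rz":0}]'
```

```text
time: 13.73
eef_pos: [0.4616, 0.1314, 0.3546]
tcp_rot: [0.707, 0.707, 0.0, 0.0]
contact_force: [1.4, -0.0, 2.5]
opening: 0.197
```

```bash
python3 -m jog '[{"grip":1,"x":0,"y":0,"z":0.8,"rx":0,"ry":0,"rz":0},{"grip":1,"x":0,"y":0,"z":0.7,"rx":0,"ry":0,"rz":0}]'
```

```text
time: 13.9
eef_pos: [0.4616, 0.1314, 0.3532]
tcp_rot: [0.707, 0.707, 0.0, 0.0]
contact_force: [0.6, -0.2, 1.8]
opening: 0.2
```

```bash
python3 -m jog '[{"grip":1,"x":0,"y":0,"z":0.8,"rx":0,"ry":0,"rz":0},{"grip":1,"x":0,"y":0,"z":0.7,"rx":0,"ry":0,"rz":0}]'
```

```text
time: 14.07
eef_pos: [0.4616, 0.1315, 0.3516]
tcp_rot: [0.707, 0.707, -0.0, 0.0]
contact_force: [0.7, -0.8, 2.2]
opening: 0.198
```

```bash
python3 -m jog '[{"grip":1,"x":0,"y":0,"z":0.8,"rx":0,"ry":0,"rz":0},{"grip":1,"x":0,"y":0,"z":0.7,"rx":0,"ry":0,"rz":0}]'
```

```text
time: 14.23
eef_pos: [0.4616, 0.1314, 0.3501]
tcp_rot: [0.707, 0.707, -0.0, 0.0]
contact_force: [0.7, -0.8, 1.8]
opening: 0.198
```

```bash
python3 -m jog '[{"grip":1,"x":0,"y":0,"z":0.8,"rx":0,"ry":0,"rz":0},{"grip":1,"x":0,"y":0,"z":0.7,"rx":0,"ry":0,"rz":0}]'
```

```text
time: 14.4
eef_pos: [0.4616, 0.1315, 0.3487]
tcp_rot: [0.707, 0.707, 0.0, 0.0]
contact_force: [1.2, -1.4, 1.9]
opening: 0.199
```

```bash
python3 -m jog '[{"grip":1,"x":0,"y":0,"z":0.8,"rx":0,"ry":0,"rz":0},{"grip":1,"x":0,"y":0,"z":0.7,"rx":0,"ry":0,"rz":0}]'
```

```text
time: 14.57
eef_pos: [0.4616, 0.1314, 0.3471]
tcp_rot: [0.707, 0.707, -0.0, 0.0]
contact_force: [1.5, -1.0, 2.3]
opening: 0.197
```

```bash
python3 -m jog '[{"grip":1,"x":0,"y":0,"z":0.8,"rx":0,"ry":0,"rz":0},{"grip":1,"x":0,"y":0,"z":0.7,"rx":0,"ry":0,"rz":0}]'
```

```text
time: 14.73
eef_pos: [0.4619, 0.1315, 0.3468]
tcp_rot: [0.707, 0.707, 0.0, 0.0]
contact_force: [-0.7, -1.3, 9.1]
opening: 0.201
```

Force stepped from about 2 N to 9 N, so the tip is on the pile with roughly 7 N. Checking that it holds steady.

```bash
python3 -m jog '[{"grip":1,"x":0,"y":0,"z":0,"rx":0,"ry":0,"rz":0}]';  python3 - <<'E'
from h import *
s=read_camera("side")
crop(s,185,165,50,65,9,"pics/s9.png")
x=get_state();print(x["eef_pos"],x["contact_force"])
E
```

```text
time: 14.82
eef_pos: [0.4619, 0.1315, 0.3468]
tcp_rot: [0.707, 0.707, 0.0, 0.0]
contact_force: [0.3, -1.0, 6.2]
opening: 0.197
[0.46186231 0.13151554 0.34680557] [-0.90388136 -0.79878455  6.07946098]
```

View pics/s9.png

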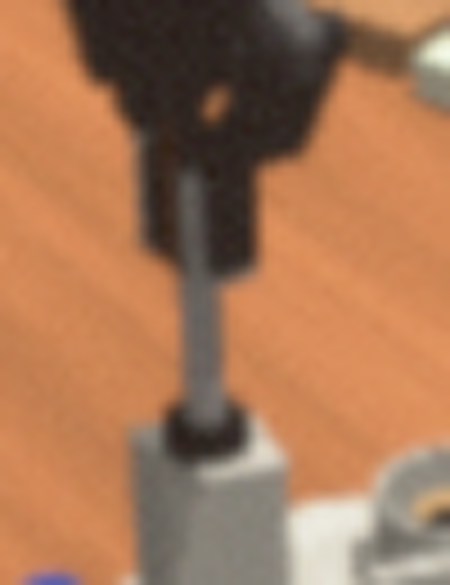

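The collar is still on the rim (crop (205,430)) while the rod went deeper. One small confirming push.

```bash
python3 -m jog '[{"grip":1,"x":0,"y":0,"z":0.4,"rx":0,"ry":0,"rz":0},{"grip":1,"x":0,"y":0,"z":0,"rx":0,"ry":0,"rz":0}]'
```

```text
time: 15.03
eef_pos: [0.4619, 0.1315, 0.3468]
tcp_rot: [0.707, 0.707, 0.0, 0.0]
contact_force: [-0.4, -1.1, 7.4]
opening: 0.199
```

Position is unchanged and the force rose, so it is on the firm pile. Releasing.

```bash
python3 -m jog '[{"grip":0.6,"x":0,"y":0,"z":0,"rx":0,"ry":0,"rz":0},{"grip":0.5,"x":0,"y":0,"z":0,"rx":0,"ry":0,"rz":0},{"grip":0.3,"x":0,"y":0,"z":0,"rx":0,"ry":0,"rz":0},{"grip":0.2,"x":0,"y":0,"z":0,"rx":0,"ry":0,"rz":0},{"grip":0,"x":0,"y":0,"z":0,"rx":0,"ry":0,"rz":0},{"grip":0,"x":0,"y":0,"z":0,"rx":0,"ry":0,"rz":0}]';  python3 - <<'E'
from h import *
s=read_camera("side")
crop(s,165,110,90,120,5,"pics/s10.png")
x=get_state();print(x["eef_pos"],x["contact_force"],x["opening"])
E
```

```text
time: 15.53
eef_pos: [0.4615, 0.1315, 0.3449]
tcp_rot: [0.707, 0.707, -0.0, -0.0]
contact_force: [-0.2, -0.4, 0.4]
opening: 0.997
[0.46153924 0.13147133 0.34504115] [ 0.31876564  0.22010182 -0.40424431] 1.0000906614175373
```

View pics/s10.png

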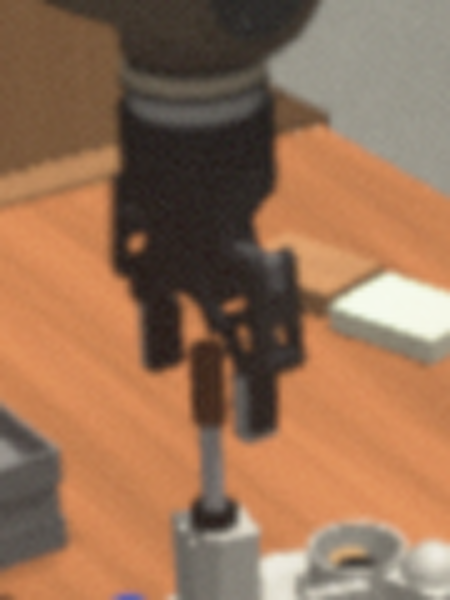

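The jaws are open and the gauge stands upright in the tube with its collar on the rim (crop (213,513)). Retreating upward.

```bash
python3 -m jog '[{"grip":0,"x":0,"y":0,"z":-10,"rx":0,"ry":0,"rz":0},{"grip":0,"x":0,"y":0,"z":-20,"rx":0,"ry":0,"rz":0},{"grip":0,"x":0,"y":0,"z":-30,"rx":0,"ry":0,"rz":0},{"grip":0,"x":0,"y":0,"z":-30,"rx":0,"ry":0,"rz":0},{"grip":0,"x":20,"y":0,"z":-20,"rx":0,"ry":0,"rz":0},{"grip":0,"x":35,"y":0,"z":0,"rx":0,"ry":0,"rz":0},{"grip":0,"x":35,"y":0,"z":0,"rx":0,"ry":0,"rz":0},{"grip":0,"x":35,"y":0,"z":0,"rx":0,"ry":0,"rz":0}]'; python3 -m jog '[{"grip":0,"x":35,"y":0,"z":0,"rx":0,"ry":0,"rz":0},{"grip":0,"x":35,"y":0,"z":0,"rx":0,"ry":0,"rz":0},{"grip":0,"x":20,"y":0,"z":0,"rx":0,"ry":0,"rz":0},{"grip":0,"x":0,"y":0,"z":0,"rx":0,"ry":0,"rz":0},{"grip":0,"x":0,"y":0,"z":0,"rx":0,"ry":0,"rz":0},{"grip":0,"x":0,"y":0,"z":0,"rx":0,"ry":0,"rz":0}]';  python3 - <<'E'
from h import *
s=read_camera("side");t=read_camera("top")
crop(s,180,145,60,90,6.5,"pics/s11.png")
crop(t,230,185,85,85,7,"pics/t11.png")
cv2.imwrite("pics/sf.png",s["frame"][:,:,::-1])
x=get_state();print(x["eef_pos"],x["contact_force"],x["opening"])
E
```

```text
time: 16.25
eef_pos: [0.4615, 0.2576, 0.4573]
tcp_rot: [0.708, 0.707, 0.001, 0.001]
contact_force: [0.2, -0.7, -0.1]
opening: 0.996
time: 16.75
eef_pos: [0.4616, 0.346, 0.4556]
tcp_rot: [0.707, 0.707, -0.0, 0.0]
contact_force: [0.1, -0.2, -0.3]
opening: 0.999
[0.46183057 0.34540602 0.45564117] [-0.74349166 -0.73122874 -0.19361866] 1.0016778168285096
```

View pics/s11.png

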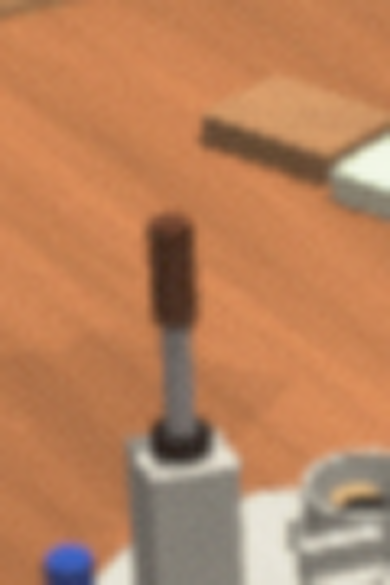

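View pics/t11.png

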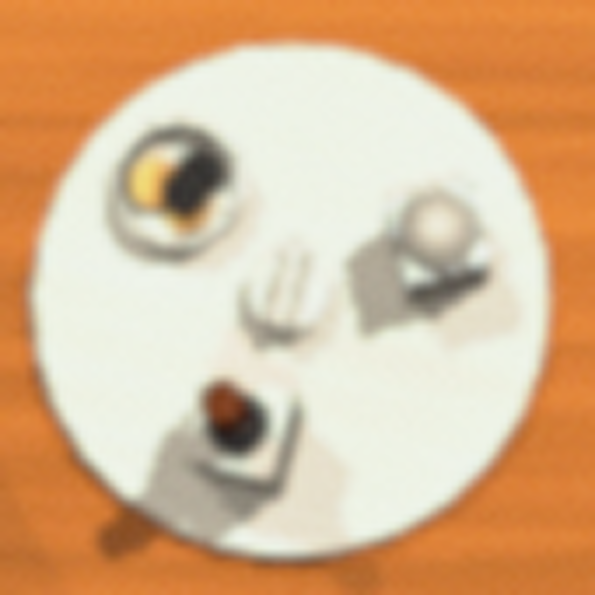

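View pics/sf.png

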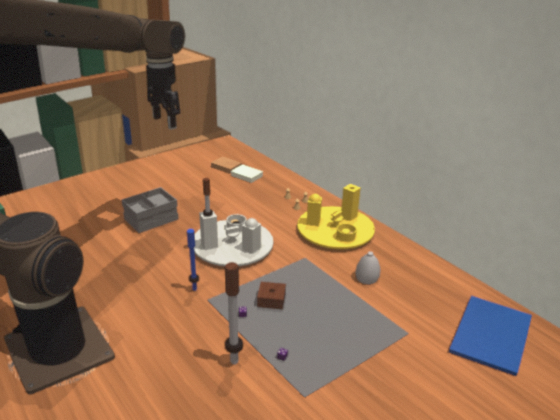

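```bash
python3 - <<'E'
from h import *
s=read_camera("side");t=read_camera("top")
c=tri(t,(230+238.5/7-.5,185+424/7-.5),s,(180+181/6.5-.5,145+436/6.5-.5))
h=tri(t,(230+225/7-.5,185+400/7-.5),s,(180+170/6.5-.5,145+220/6.5-.5))
print("collar top",c,"handle top",h); d=h[0]-c[0]; print("tilt",np.hypot(d[0],d[1])/d[2])
a=cv2.imread("pics/side0.png");b=cv2.cvtColor(s["frame"],cv2.COLOR_RGB2BGR)
m=cv2.blur(cv2.absdiff(a,b).max(2),(3,3))
for n,(x,y,w,hh) in dict(dieA=(234,302,18,16),dieB=(274,344,18,16),bell=(352,246,34,40),trays=(120,188,62,42)).items(): print(n,m[y:y+hh,x:x+w].max())
E
```

```text
collar top (array([0.46095946, 0.13183725, 0.12073139]), np.float64(0.0011319742589698007)) handle top (array([0.46104583, 0.13150279, 0.21580672]), np.float64(0.0019865261046021834))
tilt 0.0036333092815364577
dieA 5
dieB 5
bell 6
trays 72
```

```bash
python3 -c "
from plant import sign_off
print(sign_off())"
```

```text
the job is handed in; nothing more can be done
None
```

The depth gauge is standing in the carousel's open tube, released, with its tip on the token pile and its collar on the rim. I handed the job in after about 17 s of robot time; no verdict is reported.

**What I did:** I took the small steel gauge from its stand by the handle and lowered it into the aluminium carousel's tube. The collar met the rim and slid at a steady, light load. The tip met the pile about 68 mm below the rim. There the upward force rose from about 2 N to 6–9 N. A small extra push raised the force without moving the arm any lower. That puts 4–7 N on the tokens, by readings that are noisy to about 1 N. I opened the jaws while still pressing, then moved the arm up and away.

**Last checks:**
- **Gauge:** it is upright (tilt about 0.004 rad). Two-view measurement put the collar top within a millimetre or so of the tube axis, at about 121 mm. That is 4 mm lower than the 125 mm expected for a collar seated on the rim, which I put down to calibration and picking the points by eye. The pictures show the collar on the rim.
- **Bystanders:** the dice and bell look the same as in the first picture. The trays' part of the picture did differ, probably from the arm's shadow. Their outline looked unmoved and the arm passed well above them, but I did not measure their position.
- **Not measured:** the force left on the pile after release could not be measured directly.

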